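# Advance the pipe offcuts one place up the deburring gutter

## Task

The foot of the sloping gutter is wanted for the next cut piece, so move both pipe offcuts up one place: push the upper one along the gutter to the end stop, past the upper dog, and the lower one up past the lower dog, so that each dog springs up behind its pipe and neither can roll back. Push them gently with the fingertips, without gripping them or lifting them out of the gutter, and leave the file, the V-block and the bush where they lie.

Things in the scene. Friction and masses are not known exactly. Their poses are not given: they have to be found in the camera images.
- lane (a point): Lower end of the gutter, an open steel channel fixed to the bench on a plywood base 270 x 110 mm, sloping up at 0.157 rad. The point is on the floor's centre line at the lip's inner face, 40 mm above the bench. Axes: x uphill along the floor, y across, z square to the floor. 'Gutter x' is measured from here along that x. The lip stands 9 mm above the floor, 6 mm thick
- end_stop (a point): Upper end of the gutter, axes as lane: the point where the face of the end stop (a plate 35 mm high) meets the floor's centre line, gutter x = 227 mm. The channel is 74 mm wide inside, side walls 16 mm above the floor, with an open slot 25 mm wide along the middle of the floor
- pipe_upper: Steel pipe offcut, 48 mm diameter, 70 mm long, 0.25 kg, slightly oily, lying across the gutter; it rolls. Origin: its centre, 24 mm above the floor; y: the pipe's axis. At first it is the higher one and leans on the uphill side of the lower dog, centre at gutter x = 128 mm. Against the end stop it is at 203 mm; let go there, it settles back on to the upper dog at 198 mm
- pipe_lower: Second pipe offcut, just like the other (48 mm diameter, 70 mm long, origin at its centre). At first it leans on the lip at the foot of the gutter, centre at gutter x = 19 mm, leaving 61 mm free between the two pipes. Let go beyond the lower dog it settles back on to that dog, centre at gutter x = 128 mm
- dog_low (a joint): Lower dog: brass catch 20 mm wide in the floor slot, rounded nose 11 mm above the floor at gutter x = 106 mm. 0 rad = standing up, held by a light spring against a fixed stop, so it bars the way downhill. A pipe pushed uphill (about 1 N) folds it uphill into the slot (0.6 rad, at most 0.75); it springs up behind the pipe once the pipe's centre is past gutter x = 130 mm
- dog_high (a joint): Upper dog, the same as the lower one, nose at gutter x = 176 mm. It springs up behind a pipe once the pipe's centre is past gutter x = 200 mm, so the pipe must be pushed right up to the end stop (203 mm)
- file: Flat file with a wooden handle, 27 x 300 x 28 mm, lying on the bench beside the gutter, on the robot's side; leave it. Origin under its centre, y along its length
- v_block: Ground steel V-block, 40 x 48 x 36 mm, on the bench on the far side of the gutter; leave it. Origin under its centre
- bush0: Turned bronze bush, 30 mm diameter, 22 mm high, standing on the bench on the far side of the gutter near its foot; leave it. Origin under its centre

How it is judged:
At the end, for the whole second after the job is handed in: the upper pipe lies between the upper dog and the end stop (centre at gutter x 192 to 207 mm) and the lower pipe rests on the lower dog (centre at gutter x 122 to 136 mm), both down on the gutter's floor and at rest, with both dogs standing up (within 0.12 rad) behind them (x of pipe_upper in the frame of lane between 0.192 and 0.207 m and z of each of pipe_upper, pipe_lower in the frame of lane below 0.028 m and x of pipe_lower in the frame of lane between 0.122 and 0.136 m and value of joint each of dog_low, dog_high below 0.12 rad and linear speed of each of pipe_upper, pipe_lower below 0.01 m/s); the robot touches nothing.
It fails at once if a pipe is lifted off the gutter's floor (more than 10 mm) (z of any of pipe_upper, pipe_lower in the frame of lane above 0.034 m).
It fails at once if a pipe is gripped or rammed (more than 35 N from the fingers) (contact force between the fingers and pipe_upper above 35 N or contact force between the fingers and pipe_lower above 35 N).
It fails at once if the file, the V-block or the bush is moved (more than 20 mm) (distance of any of file, v_block, bush0 from where it was at the start of the episode above 0.02 m).
It also fails if it takes over 58 s, if anything falls off the work surface, if the arm or the gripper's body presses on something with over 40 N, if the wrist force passes 120 N, or if a joint passes its speed limit or range.

## Robot

A 6-joint arm with a two-finger parallel gripper is mounted at the origin on a cart in front of the work surface, level with it; the furniture and walls round the work are solid. World frame = base frame: x ahead of the robot, y to its left, z up, the work surface at z = 0. Lengths are in m, angles in rad, forces in N, time in s.
With the tool pointing down it reaches from about 0.425 to 1.125 m from the base axis. Payload 14.9 kg.
Tool frame: the origin (TCP) lies on the centre line of the jaws, within the pads' length; the fingertips stand 19 mm ahead of it and the grasp point (between the pads) is the TCP; z points along the fingers, y is the direction in which the jaws open and shut (so a half turn about z gives the same grasp; the last joint's range is limited). The gripper opens to 91 mm and grips with 3 to 60 N. Pads are 32 mm wide; open, the fingers measure 118 mm over their backs; the gripper's body (76 mm by 178 mm) begins 60 mm behind the grasp point.
Start: joints at [-1.22, 0.379, 1.734, -0, 1.028, -0.033], TCP at [0.262, -0.649, 0.233] pointing down, gripper open.
Joint ranges: [-2.77, 2.77], [-0.74, 2.19], [0, 2.66], [-1.06, 4.2], [0.31, 2.87], [-3.08, 3.08]. Speed limits (rad/s): [1.89, 1.89, 2.39, 3.14, 3.14, 3.14].

## Interface

Orientations are given as a unit quaternion [w, x, y, z].
In Python, from bench import manip gives the robot as it stands.
- The arm moves only by the tool play_rows, never from a script. Its argument "rows" is a list that holds one entry, the list of rows, each a list of 7 numbers: the shift along the tool's x, y, z in units of 60 mm (1.0 is 60 mm), then the turn, a rotation vector about the tool's x, y, z in units of 10 degrees (1.0 is 10 degrees), then the finger opening in mm, from 0 to 91.2. In form: [[[x, y, z, wx, wy, wz, claw], ...]]. A call has 1 to 8 rows; each row is the pose to reach, as a shift and turn from the pose measured when the call began, along the tool's axes at that moment; what a row does not reach only later rows make up. A row lasts 1/8 s, in which the tool goes at most 62.5 mm and 10.7 degrees, less where a joint would pass 70% of its speed; a pose out of reach is approached as far as the arm can. A call with a gripper value outside its range is refused whole. The fingers move at their own pace and stop on an object; "squeeze" is the grip in N (left out, the last holds). Time passes only in rows, so rows that repeat a pose let the fingers close. It gives the time, the measured TCP pose, the force and the opening at its end, in the units of the state.
- manip.observe(): the state, without advancing time (a new reading comes with each control period).
- manip.snapshot(name): name is "side" or "top"; returns the picture (420x560x3 uint8, blue, green, red); there is no depth.
- manip.calibration(name): a dict with "fx", "fy", "cx", "cy" (pixels), "k1" (the pictures are not rectified: a ray, as slopes to the right and down, at radius r is drawn at 1 + k1 r^2 times it, then the intrinsics apply), "eye" and "rotation" of the camera in the world. Camera axes: x right, y up, looking along -z (the intrinsics and any distortion apply to the point x, -y, -z); pixel columns grow to the right and rows downward; lengths in m; the calibration is good to about 2 mm. A picture is of the moment at which its call begins. calibration takes no time and is no camera call.
- manip.sign_off(): hands the job in, once; it reports no verdict.
Trained networks look in the newest picture that a camera, given by its name, has taken for a name from the list of things; names that differ only in an ending like _2 or _b are one class to them, and where a whole thing is asked for, a point or a joint stands for the part that bears it (a point fixed in the world has none). Each returns a list of dicts, best first, with "conf" (0 to 1); they miss things now and then, are a little off and sometimes report something else, mostly with a low value. They report only what shows in the picture. A call takes as long as a camera call.
- manip.spot_in(camera, label): "xy" ([column, row] in pixels, amid what is visible of it).
- manip.trace(camera, label): "pixels" (420x560 bool, what is visible of it) and "xy" ([column, row] in pixels, amid what is visible of it).
- manip.place_of(camera, label): "xy" ([column, row] in pixels: a listed point, or the origin of a listed thing).
The state is a dict: "time_s": time; "joints": joint angles; "dq": joint speeds; "joint_efforts": joint torques, N m; "ee_pos": TCP position; "tool_rot": TCP orientation; "contact_force": force on the tool from outside, world axes, zero at the start; "wrist_torque": the same for the moment, N m; "opening": opening from 0.0 (shut) to 1.0 (fully open).
Only numpy, scipy, OpenCV 4.12 (cv2) and the standard library are available. Lean on these libraries where they do the work, as an engineer would, in place of code of your own. Each camera call takes 0.05 s, during which the arm holds its last target.

## Working session

There is one attempt and no reset: what is moved stays moved. The work goes in short steps, Python scripts to look and compute and a tool call to move; the robot and the scene stay as the last step left them, time stands still between calls to the robot, and variables do not carry over. Pictures are saved under pics/ and viewed, and the job is handed in when it is done.

Besides the shell and the picture viewer there is one more tool, called after "Call:" by a JSON object that holds its "fn" and its "kwargs". play_rows: Moves the arm, as the interface text tells. Its arguments: {"type":"object","properties":{"rows":{"type":"array","items":{"type":"array","items":{"type":"array","items":{"type":"number"}}}},"squeeze":{"type":"number"}},"required":["rows"]}

```bash
mkdir -p pics
python3 - <<'E'
from bench import manip
import cv2
s=manip.observe();print(s)
for c in ("side","top"):
    cv2.imwrite(f"pics/{c}0.png",manip.snapshot(c)); print(c,manip.calibration(c))
    for l in ("lane","end_stop","pipe_upper","pipe_lower","file","v_block","bush0","dog_low","dog_high"):
        print(l,[(r["xy"],round(r["conf"],2)) for r in manip.place_of(c,l)][:3])
print(manip.observe()["time_s"])
E
```

```text
{'time_s': 0.0, 'joints': array([-1.22027774e+00,  3.79429094e-01,  1.73476096e+00, -2.46384733e-05,
        1.02849583e+00, -3.33159833e-02]), 'dq': array([-6.49837355e-05,  1.36326589e-04, -5.26703171e-05, -1.74889490e-03,
       -2.04322286e-04,  1.02362559e-03]), 'joint_efforts': array([ 2.10217542e-03, -7.63722682e+01, -4.34370840e+01,  6.51182793e-02,
        4.24299168e-02, -6.32353135e-05]), 'ee_pos': array([ 0.26198876, -0.64872899,  0.2322837 ]), 'tool_rot': array([-5.38087062e-04,  9.81638973e-01,  1.90747548e-01, -9.67464646e-05]), 'contact_force': array([0.62473453, 0.37671579, 0.36828607]), 'wrist_torque': array([-0.01995558,  0.0153246 , -0.01109236]), 'opening': 1.0023808550141866}
side {'fx': 516.1241312865865, 'fy': 516.1241312865865, 'cx': 276.90507784853037, 'cy': 212.90589783327894, 'k1': -0.18843806927888998, 'eye': array([ 0.42930572, -0.73364414,  0.50314297]), 'rotation': array([ 0.85889711,  0.50286871, -0.0561151 , -0.07918275])}
lane [([294.8, 311.6], 0.63)]
end_stop [([256.1, 209.4], 0.57), ([354.4, 290.4], 0.54)]
pipe_upper [([268.9, 236.6], 0.74), ([294.0, 308.3], 0.29)]
pipe_lower [([289.4, 289.4], 0.87)]
file []
v_block [([325.8, 243.5], 0.77)]
bush0 [([352.9, 293.2], 0.91)]Traceback (most recent call last):
  File "<stdin>", line 7, in <module>
ValueError: it knows: bush, end_stop, file, lane, pipe_lower, pipe_upper, v_block
```

```bash
cat > h.py <<'E'
from bench import manip
import cv2,numpy as np
from scipy.spatial.transform import Rotation as R
def ray(c,xy):
    k=manip.calibration(c)
    K=np.array([[k['fx'],0,k['cx']],[0,k['fy'],k['cy']],[0,0,1.]])
    p=cv2.undistortPoints(np.array([[xy]],float),K,np.array([k['k1'],0,0,0]))[0,0]
    q=k['rotation'];r=R.from_quat([q[1],q[2],q[3],q[0]])
    return k['eye'],r.apply([p[0],-p[1],-1])
def onz(c,xy,z):
    e,d=ray(c,xy);return e+d*(z-e[2])/d[2]
def tri(a,b):
    e1,d1=ray("side",a);e2,d2=ray("top",b)
    d1/=np.linalg.norm(d1);d2/=np.linalg.norm(d2)
    t=np.linalg.lstsq(np.c_[d1,-d2],e2-e1,rcond=None)[0]
    p,q=e1+d1*t[0],e2+d2*t[1];return (p+q)/2,np.linalg.norm(p-q)
def proj(c,P):
    k=manip.calibration(c);q=k['rotation'];r=R.from_quat([q[1],q[2],q[3],q[0]]).inv()
    v=r.apply(np.atleast_2d(P)-k['eye']);x=v[:,0]/-v[:,2];y=-v[:,1]/-v[:,2];f=1+k['k1']*(x*x+y*y)
    return np.c_[k['cx']+k['fx']*f*x,k['cy']+k['fy']*f*y]
E
python3 - <<'E'
from h import *
print({k:manip.calibration("top")[k] for k in("eye","rotation","fx")})
cv2.imwrite("pics/top0.png",manip.snapshot("top"))
S={}
for c in ("side","top"):
    for l in ("lane","end_stop","pipe_upper","pipe_lower","file","v_block","bush"):
        r=manip.place_of(c,l); S[c,l]=r
        print(c,l,[(r["xy"],round(r["conf"],2)) for r in r][:3])
for l,z in (("lane",.04),("end_stop",.0755),("pipe_upper",.0837),("pipe_lower",.0667),("v_block",0),("bush",0),("file",0)):
    a,b=S["side",l],S["top",l]
    if a: print(l,"side",onz("side",a[0]["xy"],z))
    if b: print(l,"top",onz("top",b[0]["xy"],z))
    if a and b: print(l,tri(a[0]["xy"],b[0]["xy"]))
E
```

```text
{'eye': array([ 0.4525088 , -0.00474453,  0.9157286 ]), 'rotation': array([ 0.71370121,  0.05247949, -0.07059592, -0.69490482]), 'fx': 428.38884147607877}
side lane [([294.8, 311.6], 0.63)]
side end_stop [([256.1, 209.4], 0.57), ([354.4, 290.4], 0.54)]
side pipe_upper [([268.9, 236.6], 0.74), ([294.0, 308.3], 0.29)]
side pipe_lower [([289.4, 289.4], 0.87)]
side file []
side v_block [([325.8, 243.5], 0.77)]
side bush [([352.9, 293.2], 0.91)]
top lane [([364.6, 234.2], 0.94)]
top end_stop [([252.5, 234.1], 0.95)]
top pipe_upper [([306.0, 233.7], 0.62)]
top pipe_lower []
top file [([306.7, 286.3], 0.58)]
top v_block [([262.8, 182.9], 0.87), ([253.1, 234.2], 0.72)]
top bush [([330.4, 182.6], 0.64)]
lane side [ 0.56706946 -0.19985865  0.04      ]
lane top [ 0.56212919 -0.1918387   0.04      ]
lane (array([ 0.56575384, -0.19349811,  0.03435893]), np.float64(0.005838721572688149))
end_stop side [0.55068861 0.03356396 0.0755    ]
end_stop top [0.55170988 0.03733737 0.0755    ]
end_stop (array([0.55163639, 0.03747454, 0.07333979]), np.float64(0.0006554546477134614))
pipe_upper side [ 0.55407829 -0.07004925  0.0837    ]
pipe_upper top [ 0.55440324 -0.0674864   0.0837    ]
pipe_upper (array([ 0.55456577, -0.06759997,  0.08215355]), np.float64(5.359331102911824e-05))
pipe_lower side [ 0.56222392 -0.18331409  0.0667    ]
v_block side [0.67654671 0.02174761 0.        ]
v_block top [0.67403517 0.02278624 0.        ]
v_block (array([ 0.67552044,  0.02260683, -0.00072575]), np.float64(0.002580434662864415))
bush side [ 0.67932065 -0.12678143  0.        ]
bush top [ 0.67929941 -0.12580788  0.        ]
bush (array([ 0.67957571, -0.12592363, -0.00072196]), np.float64(0.0001923553797586901))
file top [ 0.45336869 -0.0769504   0.        ]
```

View pics/side0.png

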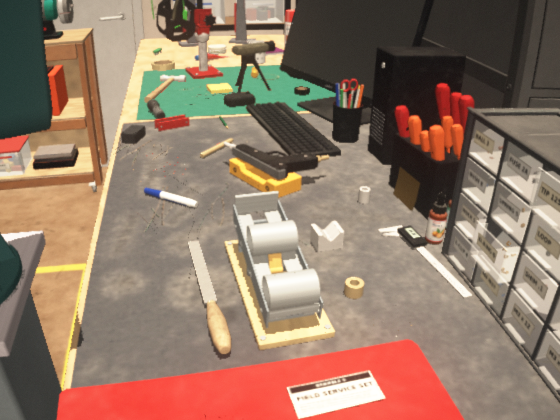

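View pics/top0.png

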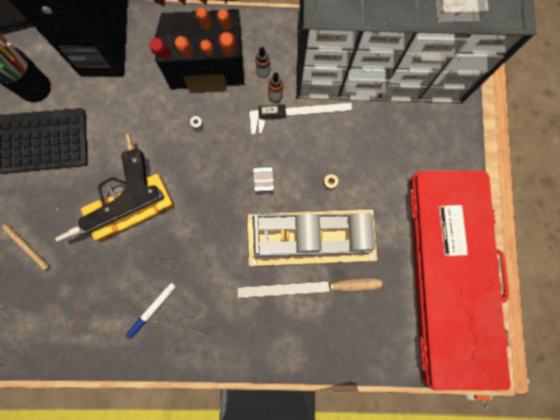

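The side view shows the gutter rising away from the camera: lip near (295,312), stop near (256,205), lower pipe (290,289), upper pipe (269,237). The top view shows lip (365,234), stop (252,234), pipes at columns 360 and 307. I'll fit the gutter pose next.

```bash
cat >> h.py <<'E'
def gut(p):
    x,y,yaw=p[:3]; s=.157
    X=np.array([np.cos(yaw)*np.cos(s),np.sin(yaw)*np.cos(s),np.sin(s)]);Y=np.array([-np.sin(yaw),np.cos(yaw),0]);Z=np.cross(X,Y)
    return np.array([x,y,.04]),np.c_[X,Y,Z]
def G(p,q):
    o,M=gut(p);return o+np.atleast_2d(q)@M.T
def overlay(c,p,name,xu=.128,xl=.019):
    im=manip.snapshot(c); im=cv2.resize(im,None,fx=3,fy=3,interpolation=cv2.INTER_CUBIC)
    def ln(q,col):
        cv2.polylines(im,[np.round(proj(c,G(p,q))*3+1).astype(int)],False,col,1,cv2.LINE_AA)
    for s in(-.037,.037): ln([[0,s,.016],[.227,s,.016]],(0,0,255))
    ln([[0,-.037,.009],[0,.037,.009]],(0,0,255));ln([[.227,-.037,.035],[.227,.037,.035]],(0,0,255));ln([[.227,-.037,0],[.227,.037,0]],(0,255,255))
    t=np.linspace(0,2*np.pi,40)
    for xc in(xu,xl):
        for s in(-.035,.035): ln(np.c_[xc+.024*np.cos(t),0*t+s,.024+.024*np.sin(t)],(0,255,0))
    u=proj(c,G(p,[.11,0,.02]))[0]*3
    a,b=int(max(0,u[0]-300)),int(max(0,u[1]-250))
    cv2.imwrite(name,im[b:b+500,a:a+600])
E
python3 - <<'E'
from h import *
from scipy.optimize import least_squares
obs=[("top",(364.6,234.2),(0,0,0)),("top",(252.5,234.1),(.227,0,0)),("side",(256.1,209.4),(.227,0,0)),("top",(306,233.7),(.128,0,.024)),("side",(268.9,236.6),(.128,0,.024)),("side",(289.4,289.4),(.019,0,.024))]
f=lambda p:np.concatenate([proj(c,G(p,q))[0]-u for c,u,q in obs])
r=least_squares(f,[.562,-.19,1.6],loss="soft_l1");print(r.x,np.round(f(r.x).reshape(-1,2),1))
np.save("p.npy",r.x)
for c in("side","top"):overlay(c,r.x,f"pics/ov_{c}1.png")
for z in(0,.1,.15):print(onz("top",(412,250),z),onz("side",(240,365),z))
E
```

```text
[ 0.56251079 -0.19113025  1.62499652] [[-0.3 -0.2]
 [ 2.3  0.7]
 [-0.1  0.2]
 [ 0.6 -0.7]
 [ 1.  -0.6]
 [-1.5 -3.1]]
[ 0.53597118 -0.30188375  0.        ] [ 0.48337465 -0.24835193  0.        ]
[ 0.52685687 -0.26943536  0.1       ] [ 0.47262842 -0.34480408  0.1       ]
[ 0.52229971 -0.25321116  0.15      ] [ 0.4672553  -0.39303016  0.15      ]
```

View pics/ov_side1.png

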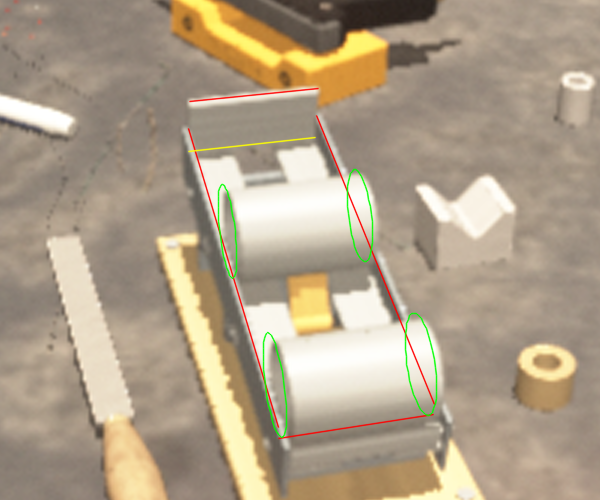

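View pics/ov_top1.png

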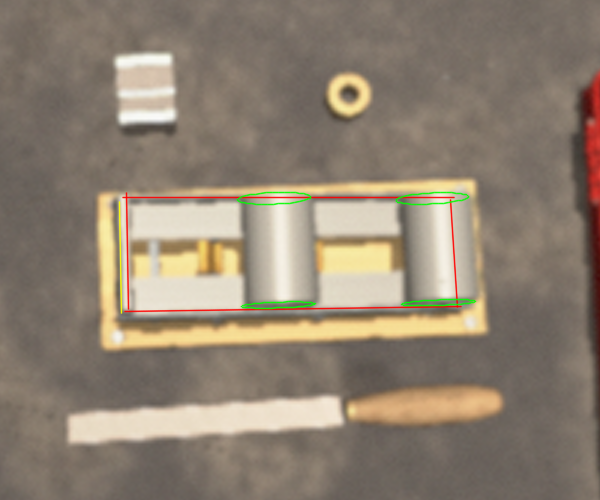

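The overlay fits the stop and the upper pipe. The lower pipe appears about 4 mm further downhill than the model in both views. I can resolve that by feel, so I'll plan the move to above the gap.

```bash
cat >> h.py <<'E'
def Rt(s):
    q=s['tool_rot'];return R.from_quat([q[1],q[2],q[3],q[0]])
def plan(q):
    p=np.load("p.npy");o,M=gut(p);s=manip.observe()
    T=R.from_matrix(np.c_[M[:,0],-M[:,1],-M[:,2]]);r=Rt(s)
    d=r.inv().apply(G(p,q)[0]-s['ee_pos']);w=(r.inv()*T).as_rotvec(degrees=True)
    print("t",s['time_s'],"shift",np.round(d/.06,3),"turn",np.round(w/10,3),"mm",np.round(d*1e3,1))
def where():
    p=np.load("p.npy");o,M=gut(p);s=manip.observe()
    print("t",round(s['time_s'],2),"gutter mm",np.round((s['ee_pos']-o)@M*1e3,1),"F gutter",np.round(s['contact_force']@M,2),"open",s['opening'])
E
python3 -c "
from h import *
plan([.073,0,.126])"
```

```text
t 1.25 shift [ 7.783 -6.029  0.951] turn [ 0.558  0.781 -7.096] mm [ 467.  -361.7   57.1]
```

Call:
{"fn": "play_rows", "kwargs": {"rows": [[[0.4, -0.3, 0, 0.03, 0.04, -0.4, 20], [1.1, -0.8, 0, 0.08, 0.1, -1.0, 20], [1.9, -1.4, 0, 0.13, 0.18, -1.7, 20], [2.6, -2.0, 0, 0.2, 0.26, -2.4, 20], [3.3, -2.6, 0, 0.25, 0.34, -3.0, 20], [4.0, -3.1, 0, 0.3, 0.4, -3.7, 20], [4.5, -3.5, 0, 0.35, 0.47, -4.2, 20], [4.8, -3.7, 0, 0.38, 0.5, -4.5, 20]]]}}

```text
time_s: 2.25
ee_pos: [0.4467, -0.3341, 0.2331]
tool_rot: [-0.04, 0.832, 0.553, 0.036]
contact_force: [0.2, 0.2, 0.7]
opening: 0.22
```

```bash
python3 -c "
from h import *
plan([.073,0,.126])"
```

```text
t 2.25 shift [3.613 0.505 1.321] turn [ 0.185  0.267 -2.579] mm [216.8  30.3  79.3]
```

Call:
{"fn": "play_rows", "kwargs": {"rows": [[[0.5, 0.1, 0.1, 0.03, 0.04, -0.4, 20], [1.2, 0.2, 0.3, 0.07, 0.1, -0.9, 20], [1.9, 0.3, 0.6, 0.11, 0.15, -1.5, 20], [2.6, 0.4, 0.9, 0.15, 0.2, -2.0, 20], [3.2, 0.47, 1.15, 0.17, 0.24, -2.4, 20], [3.5, 0.5, 1.28, 0.18, 0.26, -2.55, 20], [3.61, 0.505, 1.32, 0.185, 0.267, -2.58, 20], [3.61, 0.505, 1.32, 0.185, 0.267, -2.58, 20]]]}}

```text
time_s: 3.25
ee_pos: [0.5596, -0.1395, 0.1761]
tool_rot: [-0.057, 0.686, 0.723, 0.054]
contact_force: [0.1, 0.2, -0.1]
opening: 0.218
```

```bash
python3 -c "
from h import *
p=np.load('p.npy')
plan([.073,0,.036]);where()
for c in('side','top'):overlay(c,p,f'pics/ov_{c}2.png')
"
```

```text
t 3.25 shift [0.011 0.002 1.506] turn [ 0.001  0.001 -0.005] mm [ 0.6  0.1 90.3]
t 3.25 gutter mm [7.240e+01 1.000e-01 1.263e+02] F gutter [ 0.21 -0.13 -0.17] open 0.21792494701137494
```

View pics/ov_side2.png

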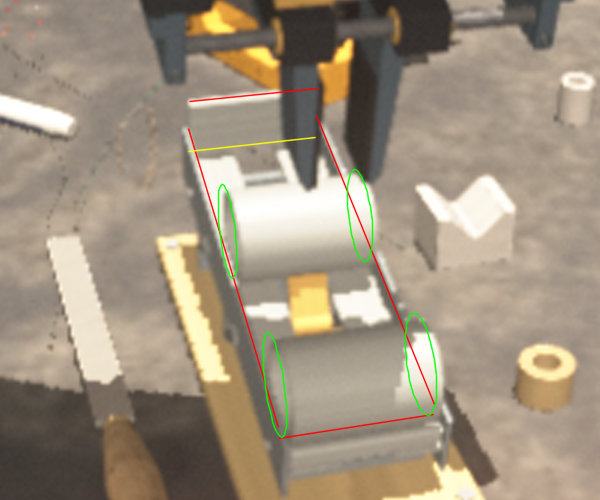

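View pics/ov_top2.png

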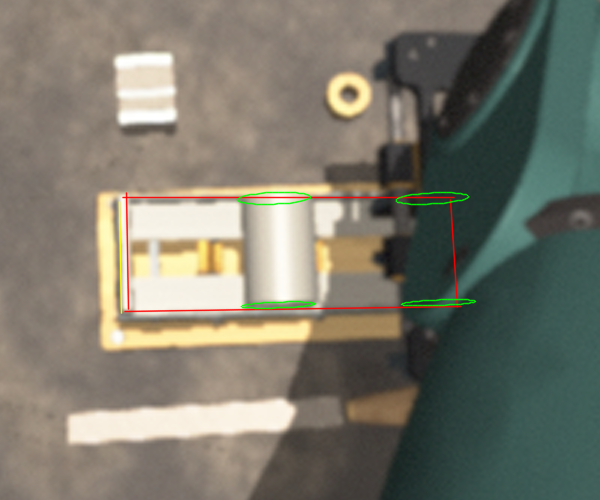

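```bash
python3 -c "
from h import *
p=np.load('p.npy')
c='side'
u=proj(c,G(p,[.11,0,.02]))[0]*3;o=np.array([int(u[0]-300),int(u[1]-250)])
for s in(-.01,-.023,.01,.023):
  for x in (.057,.089): print(s,x,np.round(proj(c,G(p,[x,s,.107]))*3-o))
"
```

```text
-0.01 0.057 [[359. 180.]]
-0.01 0.089 [[341. 137.]]
-0.023 0.057 [[387. 177.]]
-0.023 0.089 [[368. 134.]]
0.01 0.057 [[316. 185.]]
0.01 0.089 [[299. 142.]]
0.023 0.057 [[288. 188.]]
0.023 0.089 [[272. 145.]]
```

Side view: the fingertips end at about (305,187) and (370,180), within a few crop pixels of the prediction, so the arm and cameras agree. Descending into the gap.

Call:
{"fn": "play_rows", "kwargs": {"rows": [[[0, 0, 0.2, 0, 0, 0, 20], [0, 0, 0.5, 0, 0, 0, 20], [0, 0, 0.8, 0, 0, 0, 20], [0, 0, 1.1, 0, 0, 0, 20], [0, 0, 1.3, 0, 0, 0, 20], [0, 0, 1.42, 0, 0, 0, 20], [0, 0, 1.48, 0, 0, 0, 20], [0, 0, 1.48, 0, 0, 0, 20]]]}}

```text
time_s: 4.35
ee_pos: [0.5589, -0.126, 0.0887]
tool_rot: [-0.057, 0.686, 0.723, 0.054]
contact_force: [-0.9, -0.3, -0.2]
opening: 0.219
```

```bash
python3 -c "
from h import *
p=np.load('p.npy')
plan([.073,0,.036]);where()
for c in('side',):overlay(c,p,f'pics/ov_{c}3.png')
"
```

```text
t 4.35 shift [0.017 0.001 0.031] turn [ 0.005  0.002 -0.007] mm [1.  0.1 1.9]
t 4.35 gutter mm [72.   0.1 37.9] F gutter [-0.25  0.94 -0.17] open 0.21856601947016782
```

View pics/ov_side3.png

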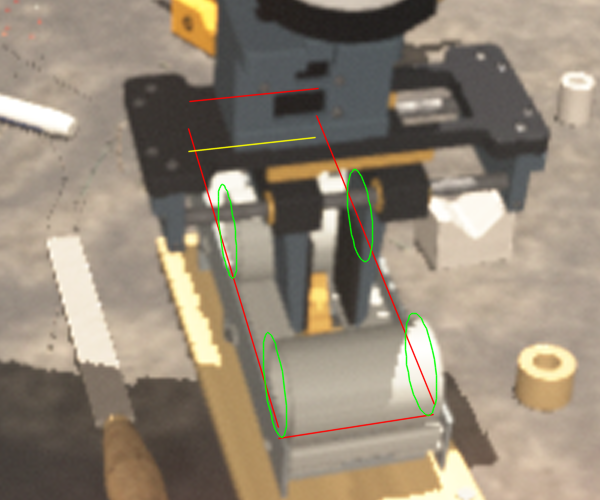

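The fingers stand freely between the pipes, with tips hidden around (300,325) and (340,325). Moving on to contact with the upper pipe.

Call:
{"fn": "play_rows", "kwargs": {"rows": [[[0.05, 0, 0.02, 0, 0, 0, 20], [0.1, 0, 0.03, 0, 0, 0, 20], [0.15, 0, 0.03, 0, 0, 0, 20], [0.2, 0, 0.03, 0, 0, 0, 20], [0.25, 0, 0.03, 0, 0, 0, 20], [0.3, 0, 0.03, 0, 0, 0, 20], [0.34, 0, 0.03, 0, 0, 0, 20], [0.38, 0, 0.03, 0, 0, 0, 20]]]}}

```text
time_s: 5.4
ee_pos: [0.5578, -0.1032, 0.0907]
tool_rot: [-0.056, 0.686, 0.723, 0.054]
contact_force: [0.2, -1.1, 1.2]
opening: 0.223
```

```bash
python3 -c "
from h import *
where()"
```

```text
t 5.4 gutter mm [94.9 -0.1 36.3] F gutter [-0.93 -0.11  1.39] open 0.2227383246625551
```

Call:
{"fn": "play_rows", "kwargs": {"rows": [[[0.06, 0, 0, 0, 0, 0, 20], [0.13, 0, 0, 0, 0, 0, 20], [0.2, 0, 0, 0, 0, 0, 20], [0.27, 0, 0, 0, 0, 0, 20], [0.34, 0, 0, 0, 0, 0, 20], [0.41, 0, 0, 0, 0, 0, 20], [0.46, 0, 0, 0, 0, 0, 20], [0.5, 0, 0, 0, 0, 0, 20]]]}}

```text
time_s: 6.4
ee_pos: [0.5562, -0.0734, 0.0954]
tool_rot: [-0.056, 0.686, 0.723, 0.054]
contact_force: [0.6, -2.2, 0.7]
opening: 0.218
```

```bash
python3 -c "
from h import *
where()
p=np.load('p.npy')
for c in('side','top'):overlay(c,p,f'pics/ov_{c}4.png',xu=.165)
"
```

```text
t 6.4 gutter mm [ 1.251e+02 -1.000e-01  3.630e+01] F gutter [-2.07 -0.51  1.04] open 0.2178102526657907
```

View pics/ov_top4.png

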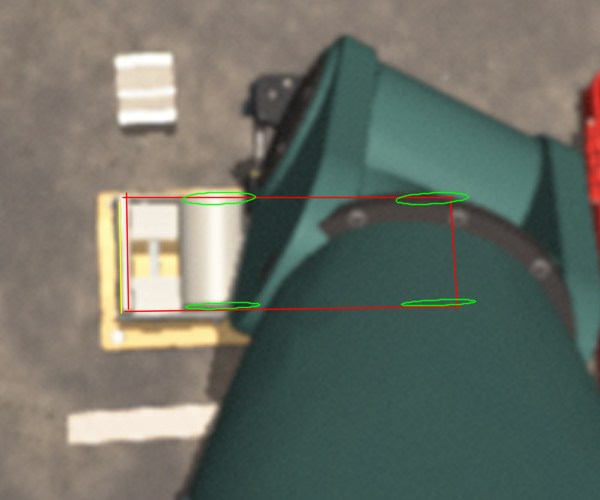

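View pics/ov_side4.png

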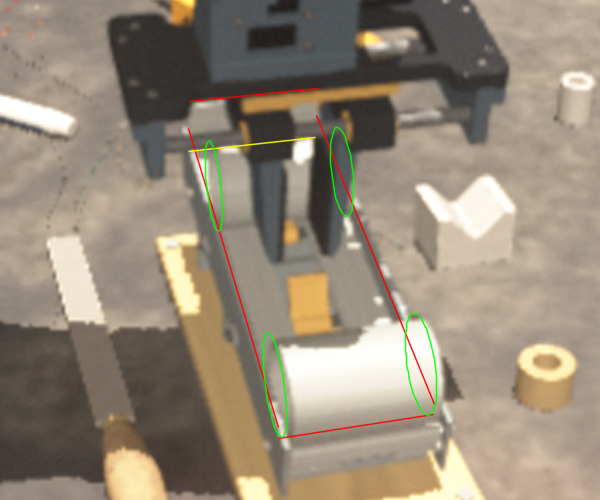

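The top view shows the upper pipe advancing squarely, at about x = 166 (columns 181–243). Continuing.

Call:
{"fn": "play_rows", "kwargs": {"rows": [[[0.06, 0, 0, 0, 0, 0, 20], [0.13, 0, 0, 0, 0, 0, 20], [0.2, 0, 0, 0, 0, 0, 20], [0.27, 0, 0, 0, 0, 0, 20], [0.34, 0, 0, 0, 0, 0, 20], [0.4, 0, 0, 0, 0, 0, 20], [0.45, 0, 0, 0, 0, 0, 20], [0.48, 0, 0, 0, 0, 0, 20]]]}}

```text
time_s: 7.5
ee_pos: [0.5546, -0.0447, 0.0999]
tool_rot: [-0.057, 0.686, 0.723, 0.054]
contact_force: [-0.1, -1.6, 0.5]
opening: 0.221
```

```bash
python3 -c "
from h import *
where()"
```

```text
t 7.5 gutter mm [ 1.542e+02 -1.000e-01  3.620e+01] F gutter [-1.52  0.19  0.79] open 0.22101309013637532
```

Call:
{"fn": "play_rows", "kwargs": {"rows": [[[0.02, 0, 0, 0, 0, 0, 20], [0.035, 0, 0, 0, 0, 0, 20], [0.05, 0, 0, 0, 0, 0, 20], [0.06, 0, 0, 0, 0, 0, 20], [0.07, 0, 0, 0, 0, 0, 20], [0.08, 0, 0, 0, 0, 0, 20], [0.09, 0, 0, 0, 0, 0, 20], [0.09, 0, 0, 0, 0, 0, 20]]]}}

```text
time_s: 8.5
ee_pos: [0.5549, -0.0406, 0.1007]
tool_rot: [-0.055, 0.686, 0.724, 0.054]
contact_force: [2.5, -14.5, -3.4]
opening: 0.221
```

```bash
python3 -c "
from h import *
where()"
```

```text
t 8.5 gutter mm [158.4  -0.5  36.4] F gutter [-15.01  -1.67  -1.1 ] open 0.22108040868320064
```

```bash
python3 -c "
from h import *
p=np.load('p.npy')
for c in('side','top'):overlay(c,p,f'pics/ov_{c}5.png',xu=.203)
where()
"
```

```text
t 8.6 gutter mm [158.4  -0.6  36.4] F gutter [-14.78  -1.46  -0.52] open 0.21978559912620252
```

View pics/ov_top5.png

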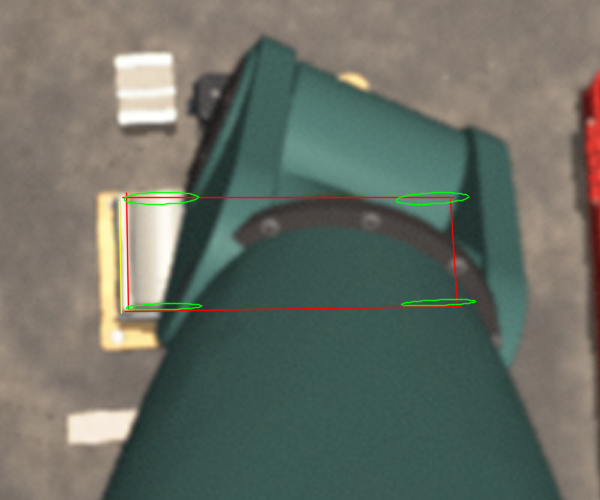

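View pics/ov_side5.png

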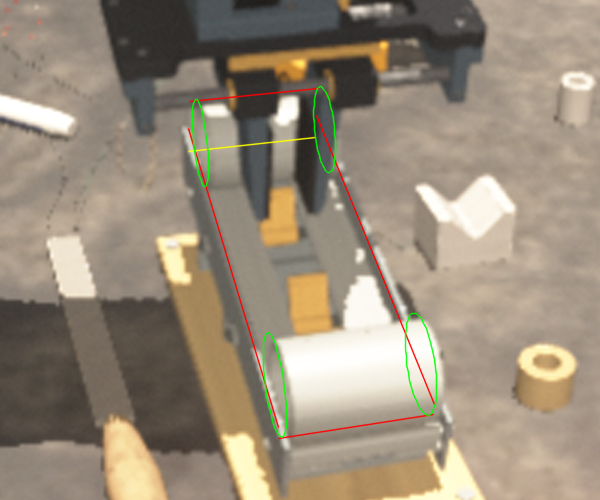

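Both views show the upper pipe against the end stop. The upper dog at (280,215) looks raised like the lower one. Backing off gently, then rising.

Call:
{"fn": "play_rows", "kwargs": {"rows": [[[-0.03, 0, 0, 0, 0, 0, 20], [-0.06, 0, 0, 0, 0, 0, 20], [-0.1, 0, 0, 0, 0, 0, 20], [-0.15, 0, 0, 0, 0, 0, 20], [-0.25, 0, 0, 0, 0, 0, 20], [-0.35, 0, 0, 0, 0, 0, 20], [-0.4, 0, 0, 0, 0, 0, 20], [-0.4, 0, 0, 0, 0, 0, 20]]]}}

```text
time_s: 9.6
ee_pos: [0.5562, -0.0645, 0.0969]
tool_rot: [-0.055, 0.686, 0.724, 0.054]
contact_force: [-0.0, -0.2, -0.1]
opening: 0.216
```

```bash
python3 -c "
from h import *
p=np.load('p.npy')
where()
for c in('side','top'):overlay(c,p,f'pics/ov_{c}6.png',xu=.198)
"
```

```text
t 9.6 gutter mm [134.1  -0.5  36.4] F gutter [-0.17  0.04 -0.11] open 0.21642530298733106
```

View pics/ov_side6.png

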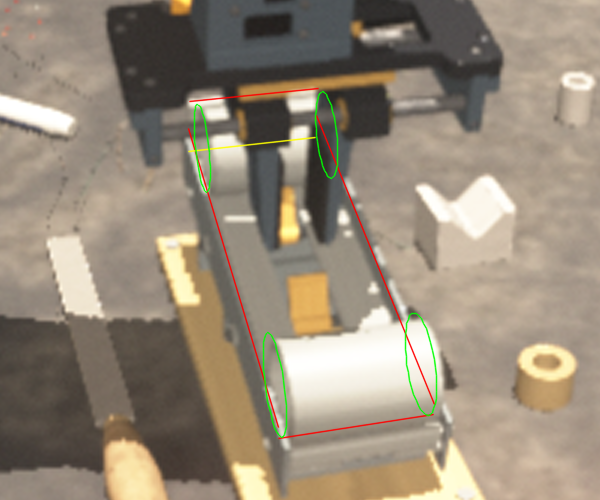

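View pics/ov_top6.png

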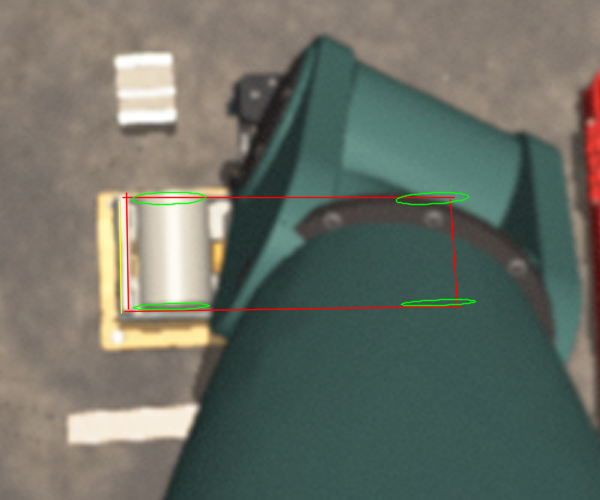

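The upper pipe settled back about 5 mm and rests on the raised upper dog, at top view columns 138–212. Lifting out and going to the foot.

Call:
{"fn": "play_rows", "kwargs": {"rows": [[[0, 0, -0.3, 0, 0, 0, 20], [0, 0, -0.8, 0, 0, 0, 20], [0, 0, -1.3, 0, 0, 0, 20], [-0.3, 0, -1.5, 0, 0, 0, 20], [-0.9, 0, -1.5, 0, 0, 0, 20], [-1.6, 0, -1.5, 0, 0, 0, 20], [-2.2, 0, -1.5, 0, 0, 0, 20], [-2.7, 0, -1.5, 0, 0, 0, 20]]]}}

```text
time_s: 10.7
ee_pos: [0.5649, -0.2402, 0.1606]
tool_rot: [-0.055, 0.686, 0.723, 0.054]
contact_force: [-0.0, -0.4, -0.3]
opening: 0.218
```

```bash
python3 -c "
from h import *
where();plan([-.042,0,.036])"
```

```text
t 10.7 gutter mm [-29.6   0.3 126.8] F gutter [-0.4   0.04 -0.21] open 0.21809615125478224
t 10.7 shift [-0.203  0.002  1.513] turn [ 0.012  0.014 -0.006] mm [-12.2   0.1  90.8]
```

Call:
{"fn": "play_rows", "kwargs": {"rows": [[[-0.1, 0, 0, 0, 0, 0, 20], [-0.2, 0, 0.2, 0, 0, 0, 20], [-0.2, 0, 0.6, 0, 0, 0, 20], [-0.2, 0, 1.0, 0, 0, 0, 20], [-0.2, 0, 1.3, 0, 0, 0, 20], [-0.2, 0, 1.44, 0, 0, 0, 20], [-0.2, 0, 1.49, 0, 0, 0, 20], [-0.2, 0, 1.49, 0, 0, 0, 20]]]}}

```text
time_s: 11.7
ee_pos: [0.5652, -0.2384, 0.0708]
tool_rot: [-0.055, 0.686, 0.724, 0.054]
contact_force: [0.1, -0.2, 0.7]
opening: 0.219
```

```bash
python3 -c "
from h import *
p=np.load('p.npy')
where()
for c in('side','top'):overlay(c,p,f'pics/ov_{c}7.png',xu=.198)
"
```

```text
t 11.7 gutter mm [-41.9  -0.1  37.8] F gutter [-0.06 -0.09  0.74] open 0.21873192958089793
```

View pics/ov_side7.png

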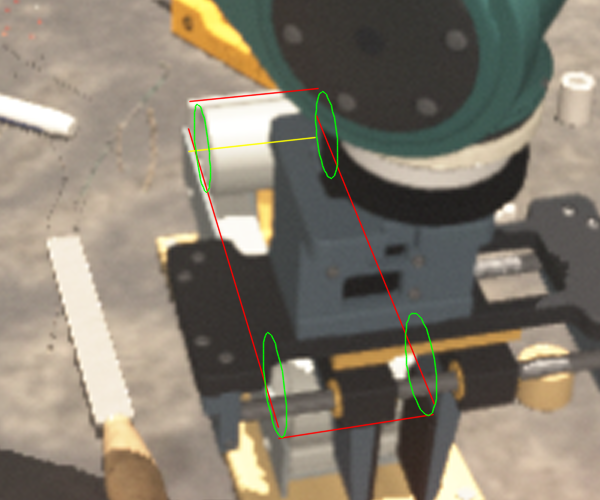

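View pics/ov_top7.png

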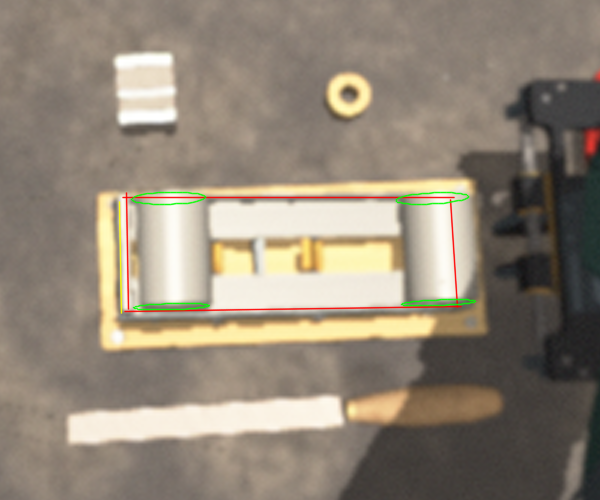

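Top view: the fingers are behind the lower pipe, the upper pipe is held at columns 137–211, and the file, V-block and bush haven't moved. Pushing the lower pipe now.

Call:
{"fn": "play_rows", "kwargs": {"rows": [[[0.04, 0, 0.01, 0, 0, 0, 20], [0.1, 0, 0.02, 0, 0, 0, 20], [0.16, 0, 0.03, 0, 0, 0, 20], [0.22, 0, 0.03, 0, 0, 0, 20], [0.28, 0, 0.03, 0, 0, 0, 20], [0.34, 0, 0.03, 0, 0, 0, 20], [0.4, 0, 0.03, 0, 0, 0, 20], [0.45, 0, 0.03, 0, 0, 0, 20]]]}}

```text
time_s: 12.8
ee_pos: [0.5639, -0.2114, 0.0734]
tool_rot: [-0.055, 0.686, 0.723, 0.054]
contact_force: [-0.3, -1.8, 1.1]
opening: 0.221
```

```bash
python3 -c "
from h import *
where()"
```

```text
t 12.8 gutter mm [-14.8  -0.3  36.2] F gutter [-1.61  0.39  1.35] open 0.22104176197126163
```

In contact, about 1.6 N. Continuing.

Call:
{"fn": "play_rows", "kwargs": {"rows": [[[0.06, 0, 0, 0, 0, 0, 20], [0.14, 0, 0, 0, 0, 0, 20], [0.22, 0, 0, 0, 0, 0, 20], [0.3, 0, 0, 0, 0, 0, 20], [0.38, 0, 0, 0, 0, 0, 20], [0.46, 0, 0, 0, 0, 0, 20], [0.54, 0, 0, 0, 0, 0, 20], [0.6, 0, 0, 0, 0, 0, 20]]]}}

```text
time_s: 13.8
ee_pos: [0.562, -0.1755, 0.079]
tool_rot: [-0.055, 0.686, 0.724, 0.054]
contact_force: [-0.5, -0.6, 0.2]
opening: 0.218
```

```bash
python3 -c "
from h import *
where()"
```

```text
t 13.8 gutter mm [21.5 -0.3 36.1] F gutter [-0.58  0.51  0.25] open 0.21817298924003997
```

Call:
{"fn": "play_rows", "kwargs": {"rows": [[[0.06, 0, 0, 0, 0, 0, 20], [0.14, 0, 0, 0, 0, 0, 20], [0.22, 0, 0, 0, 0, 0, 20], [0.3, 0, 0, 0, 0, 0, 20], [0.38, 0, 0, 0, 0, 0, 20], [0.46, 0, 0, 0, 0, 0, 20], [0.54, 0, 0, 0, 0, 0, 20], [0.6, 0, 0, 0, 0, 0, 20]]]}}

```text
time_s: 14.8
ee_pos: [0.56, -0.1397, 0.0846]
tool_rot: [-0.055, 0.686, 0.724, 0.054]
contact_force: [0.8, -3.1, 1.0]
opening: 0.219
```

```bash
python3 -c "
from h import *
where()
p=np.load('p.npy')
for c in('side','top'):overlay(c,p,f'pics/ov_{c}8.png',xu=.198,xl=.102)
"
```

```text
t 14.8 gutter mm [57.8 -0.3 36. ] F gutter [-2.94 -0.62  1.53] open 0.21882932398633181
```

View pics/ov_top8.png

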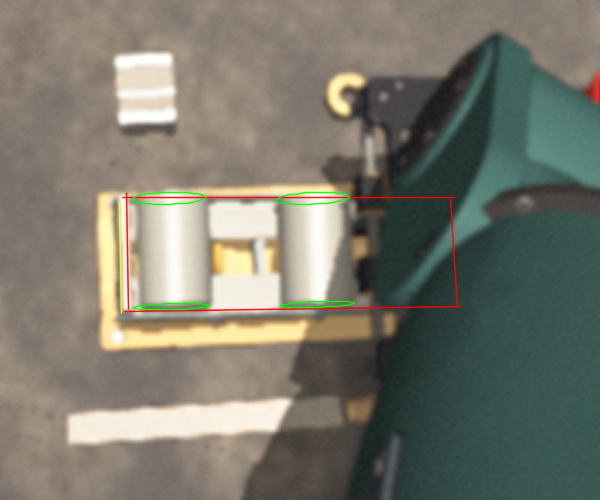

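The lower pipe is square at about x = 102 and pressing the dog. Going about 32 mm further takes it to around 134.

Call:
{"fn": "play_rows", "kwargs": {"rows": [[[0.05, 0, 0, 0, 0, 0, 20], [0.12, 0, 0, 0, 0, 0, 20], [0.19, 0, 0, 0, 0, 0, 20], [0.26, 0, 0, 0, 0, 0, 20], [0.33, 0, 0, 0, 0, 0, 20], [0.4, 0, 0, 0, 0, 0, 20], [0.47, 0, 0, 0, 0, 0, 20], [0.54, 0, 0, 0, 0, 0, 20]]]}}

```text
time_s: 15.9
ee_pos: [0.5582, -0.1073, 0.0895]
tool_rot: [-0.055, 0.686, 0.724, 0.054]
contact_force: [1.0, -1.6, 0.4]
opening: 0.218
```

```bash
python3 -c "
from h import *
where()
p=np.load('p.npy')
for c in('side','top'):overlay(c,p,f'pics/ov_{c}9.png',xu=.198,xl=.134)
"
```

```text
t 15.9 gutter mm [90.7 -0.2 35.8] F gutter [-1.55 -0.96  0.67] open 0.2182171197462371
```

View pics/ov_top9.png

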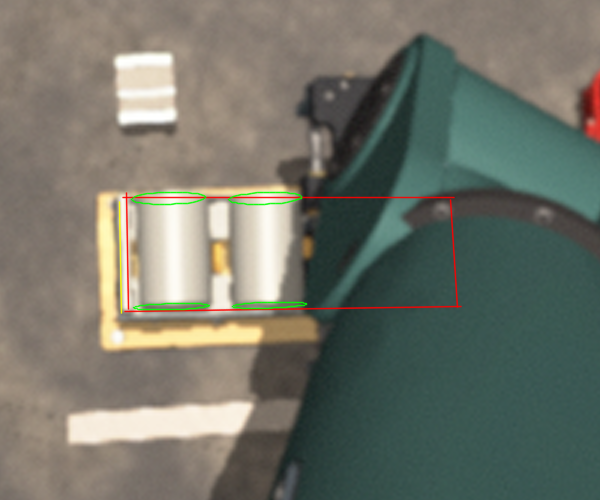

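View pics/ov_side9.png

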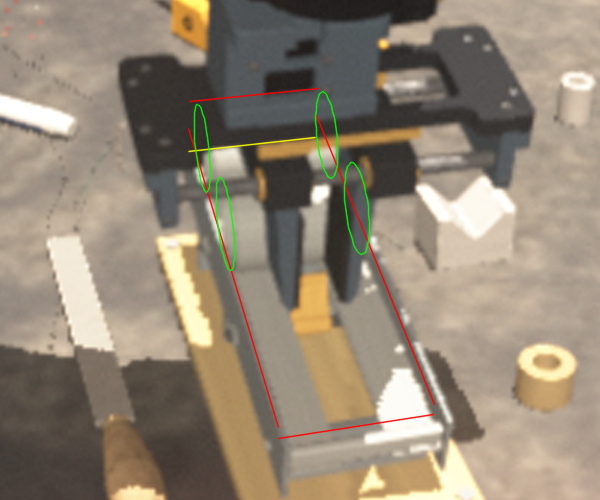

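The lower pipe is past x = 134 (edges at columns 229–302), and its dog shows behind it at (305,245). Backing off slowly.

Call:
{"fn": "play_rows", "kwargs": {"rows": [[[-0.03, 0, 0, 0, 0, 0, 20], [-0.06, 0, 0, 0, 0, 0, 20], [-0.1, 0, 0, 0, 0, 0, 20], [-0.15, 0, 0, 0, 0, 0, 20], [-0.2, 0, 0, 0, 0, 0, 20], [-0.27, 0, 0, 0, 0, 0, 20], [-0.35, 0, 0, 0, 0, 0, 20], [-0.4, 0, 0, 0, 0, 0, 20]]]}}

```text
time_s: 17.0
ee_pos: [0.5594, -0.1311, 0.0857]
tool_rot: [-0.055, 0.686, 0.724, 0.054]
contact_force: [-0.5, 0.5, -0.3]
opening: 0.22
```

```bash
python3 -c "
from h import *
where()
p=np.load('p.npy')
for c in('side','top'):overlay(c,p,f'pics/ov_{c}10.png',xu=.198,xl=.128)
"
```

```text
t 17.0 gutter mm [66.5 -0.1 35.8] F gutter [ 0.45  0.5  -0.34] open 0.22024875040552658
```

View pics/ov_top10.png

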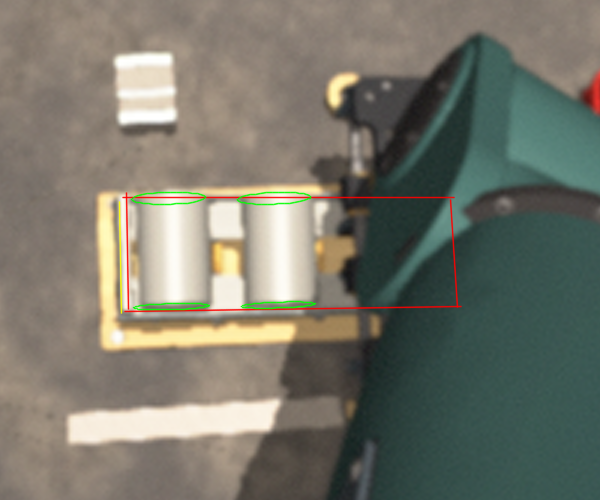

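The lower pipe has settled at columns 242–315, exactly where the upper pipe first lay (128 mm). Lifting clear and moving back.

Call:
{"fn": "play_rows", "kwargs": {"rows": [[[-0.05, 0, -0.3, 0, 0, 0, 20], [-0.05, 0, -0.8, 0, 0, 0, 20], [-0.05, 0, -1.3, 0, 0, 0, 20], [-0.2, 0, -1.7, 0, 0, 0, 20], [-0.8, 0, -1.8, 0, 0, 0, 20], [-1.5, 0, -1.8, 0, 0, 0, 20], [-2.1, 0, -1.8, 0, 0, 0, 20], [-2.4, 0, -1.8, 0, 0, 0, 20]]]}}

```text
time_s: 18.1
ee_pos: [0.5677, -0.2915, 0.1712]
tool_rot: [-0.055, 0.686, 0.723, 0.054]
contact_force: [0.3, -0.1, -0.6]
opening: 0.222
```

```bash
python3 -c "
from h import *
where()
p=np.load('p.npy')
for c in('side','top'):overlay(c,p,f'pics/ov_{c}11.png',xu=.198,xl=.128)
"
```

```text
t 18.1 gutter mm [-78.8   0.3 145.3] F gutter [-0.2  -0.29 -0.62] open 0.22221803149298383
```

View pics/ov_top11.png

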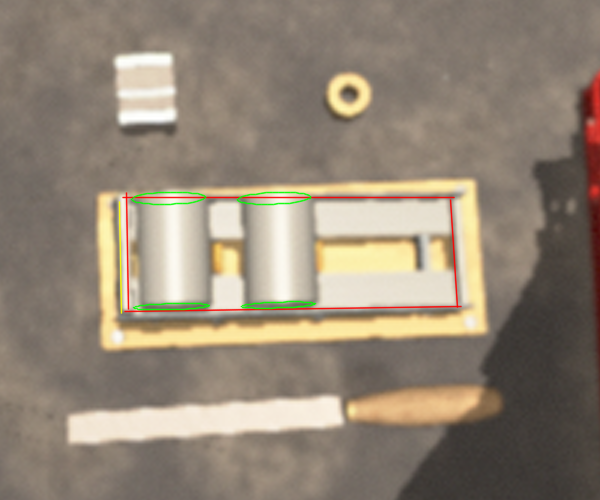

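View pics/ov_side11.png

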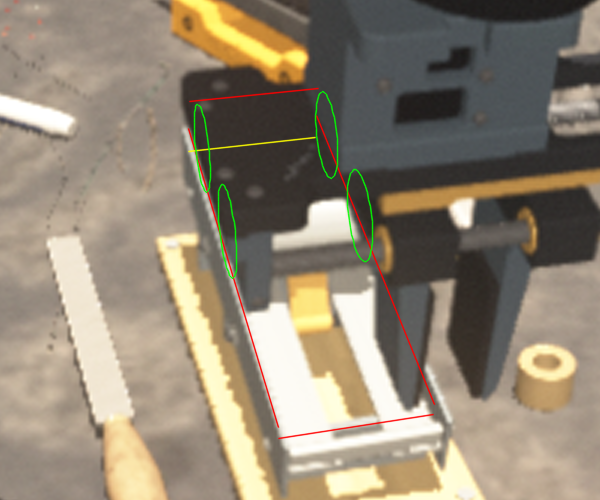

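Top view: pipes at columns 137–211 and 243–315, the foot of the gutter empty, and everything else in place. Side view: the lower dog stands up behind its pipe at (310,300). The arm is clear, so I'm handing in.

```bash
python3 -c "
from h import *
print(np.abs(manip.observe()['dq']).max());print(manip.sign_off())"
```

```text
0.03016528118179679
the job is handed in; nothing more can be done
None
```

Both pipe offcuts are up one place and the job is handed in at about 18 s of the 58 s allowed. No verdict is reported at hand-in.

- **Upper pipe:** I pushed it with the fingertips until it met the end stop. The wrist force read about 15 N there, under the 35 N limit. It then settled back about 5 mm onto the upper dog.
- **Lower pipe:** I pushed it past the lower dog, with readings of about 3 N at most. It settled where the upper pipe first lay, at about 128 mm.

**Last checks:**
- **Pipes:** They lie about 70 mm apart, as they should.
- **Dogs:** The side view shows the lower dog standing up. I judged the upper dog raised from an earlier side view, because the gripper hid it in the last one. Both pipes staying put after I backed off also points to both dogs being up.
- **Other items:** The file, V-block and bush had not moved in the last top view.
- **Arm:** It was clear of everything, with no contact force beyond sensor noise.

**Disagreement:** my camera fit of the gutter was about 4 mm off in places. At first the lower pipe appeared further downhill than the model, and at the end stop the measured tool position was about 4 mm short of the expected one. I relied on contact force and on comparing the pictures instead.

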